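Sort the mixed-up displays through the spare tray

TASK

The four display modules are mixed up: first flip the jig's toggle clamp up and over past upright and leave it open, then put every display flat into the pocket of its own colour, red, yellow and blue into their trays and white into the white-rimmed test jig. Every coloured pocket is taken; the empty black tray is free as a parking place on the way. Lower the displays gently, never drop them, and let go of everything at the end.

Things in the scene. Friction and masses are not known exactly. Their poses are not given: they have to be found in the camera images.
- display_red: red-framed display: flat red block with a black glass face (red border all round), 80 (x) x 40 (y) x 14 mm high, about 80 g (+-30 %); origin at the centre of its underside, x along the long side, z up; same after half a turn. Grip from above across the 40 mm, mid-length. Starts clamped in the jig.
- display_yellow: yellow-framed display: flat yellow block with a black glass face (yellow border all round), 80 (x) x 40 (y) x 14 mm high, about 80 g (+-30 %); origin at the centre of its underside, x along the long side, z up; same after half a turn. Grip from above across the 40 mm, mid-length. Starts in the blue tray.
- display_blue: blue-framed display: flat blue block with a black glass face (blue border all round), 80 (x) x 40 (y) x 14 mm high, about 80 g (+-30 %); origin at the centre of its underside, x along the long side, z up; same after half a turn. Grip from above across the 40 mm, mid-length. Starts in the red or yellow tray.
- display_white: white-framed display: flat white block with a black glass face (white border all round), 80 (x) x 40 (y) x 14 mm high, about 80 g (+-30 %); origin at the centre of its underside, x along the long side, z up; same after half a turn. Grip from above across the 40 mm, mid-length. Starts in the red or yellow tray.
- tray_red: fixed red tray, 116 (x) x 66 (y) mm, origin at the centre of its underside. Pocket for one display: floor 12 mm above the origin (a seated display's origin lies there), 92 x 50 mm inside, rim 6 mm high only at the ends and corners: the long sides are open over the middle 68 mm, for fingers. Home of the red display.
- tray_yellow: fixed yellow tray, 116 (x) x 66 (y) mm, origin at the centre of its underside. Pocket for one display: floor 12 mm above the origin (a seated display's origin lies there), 92 x 50 mm inside, rim 6 mm high only at the ends and corners: the long sides are open over the middle 68 mm, for fingers. Home of the yellow display.
- tray_blue: fixed blue tray, 116 (x) x 66 (y) mm, origin at the centre of its underside. Pocket for one display: floor 12 mm above the origin (a seated display's origin lies there), 92 x 50 mm inside, rim 6 mm high only at the ends and corners: the long sides are open over the middle 68 mm, for fingers. Home of the blue display.
- tray_spare: fixed black tray, 116 (x) x 66 (y) mm, origin at the centre of its underside. Pocket for one display: floor 12 mm above the origin (a seated display's origin lies there), 92 x 50 mm inside, rim 6 mm high only at the ends and corners: the long sides are open over the middle 68 mm, for fingers. Empty at the start (pale pocket floor), for parking.
- jig: fixed test jig, home of the white display: aluminium base 190 (x) x 80 (y) x 18 mm, origin at the centre of its underside. Right above it a white pocket like the trays', floor at z = 18 mm. Steel toggle clamp: hinge along y at x = 70, z = 46 mm, between cheeks up to z = 54 mm; closed, its arm runs level to -x over the display, rubber foot on it, to an orange grip at x = -70, y = 0, z = 46 mm.
- clamp (a joint): clamp arm angle, rad: 0 closed, grows as the orange grip rises and swings over to the jig's +x; 1.57 upright, 1.9 open stop. Stiff (about 1 N at the grip), stays where left. Grip: roller along y, 30 mm long, 18 mm thick; pinched from above by its flat ends it turns between the fingers. Its centre at angle a, jig frame: x = 70 - 140 cos a, z = 46 + 140 sin a mm: 200 mm tall when open.
Things that resemble listed ones, but are neither listed nor needed, are in the scene too. There is more than one size of the jig; the job needs the middle-sized.

How it is judged:
On the way:
1. the clamp is flipped open past upright while the red display still lies in the jig (value of joint clamp above 1.57 rad and distance between display_red and jig below 0.03 m), for 0.2 s.
At the end, for the whole second after the job is handed in: Clamp open past upright (over 1.57 rad); red, yellow and blue displays in the trays of their colour, white in the jig: each within 10 mm of the pocket's centre and 3 mm of its floor height, level within 0.08 rad, long side within 0.2 rad of the pocket's, released, at rest (value of joint clamp above 1.57 rad and horizontal distance between display_red and tray_red below 0.01 m and z of display_red in the frame of tray_red between 0.009 and 0.015 m and angle between each of display_red, display_yellow, display_blue, display_white's own z axis and vertical below 0.08 rad and angle between the x axis of display_red and the x axis of tray_red, either way round below 0.2 rad and linear speed of each of display_red, display_yellow, display_blue, display_white below 0.02 m/s and contact force between the fingers and display_red below 0.1 N and horizontal distance between display_yellow and tray_yellow below 0.01 m and z of display_yellow in the frame of tray_yellow between 0.009 and 0.015 m and angle between the x axis of display_yellow and the x axis of tray_yellow, either way round below 0.2 rad and contact force between the fingers and display_yellow below 0.1 N and horizontal distance between display_blue and tray_blue below 0.01 m and z of display_blue in the frame of tray_blue between 0.009 and 0.015 m and angle between the x axis of display_blue and the x axis of tray_blue, either way round below 0.2 rad and contact force between the fingers and display_blue below 0.1 N and horizontal distance between display_white and jig below 0.01 m and z of display_white in the frame of jig between 0.015 and 0.021 m and angle between the x axis of display_white and the x axis of jig, either way round below 0.2 rad and contact force between the fingers and display_white below 0.1 N); the robot touches nothing.
It fails at once if the red display is dropped (moves faster than 0.7 m/s, as after a fall of 25 mm, while the fingers do not hold it) (linear speed of display_red above 0.7 m/s and contact force between the fingers and display_red below 0.05 N).
It fails at once if the yellow display is dropped (moves faster than 0.7 m/s, as after a fall of 25 mm, while the fingers do not hold it) (linear speed of display_yellow above 0.7 m/s and contact force between the fingers and display_yellow below 0.05 N).
It fails at once if the blue display is dropped (moves faster than 0.7 m/s, as after a fall of 25 mm, while the fingers do not hold it) (linear speed of display_blue above 0.7 m/s and contact force between the fingers and display_blue below 0.05 N).
It fails at once if the white display is dropped (moves faster than 0.7 m/s, as after a fall of 25 mm, while the fingers do not hold it) (linear speed of display_white above 0.7 m/s and contact force between the fingers and display_white below 0.05 N).
It also fails if it takes over 144 s, if anything falls off the work surface, if the arm or the gripper's body presses on something with over 40 N, if the wrist force passes 120 N, or if a joint passes its speed limit or range.

ROBOT

A 7-joint arm with a two-finger parallel gripper is mounted at the origin on the work surface. World frame = base frame: x ahead of the robot, y to its left, z up, the work surface at z = 0. Lengths are in m, angles in rad, forces in N, time in s.
With the tool pointing down it reaches from about 0.4 to 0.875 m from the base axis. Payload 6.5 kg.
Tool frame: the origin (TCP) lies at the very end of the fingers, on their centre line; the grasp point (between the pads) lies grip_point_offset behind it (grip_point_offset is the distance from the TCP to the grasp point, in m); z points along the fingers, y is the line along which they close (so a half turn about z gives the same grasp; the last joint's range is limited). The gripper opens to 85 mm and grips with 20 to 120 N. Pads are 22 mm wide; open, the fingers measure 114 mm over their backs; the gripper's body (76 mm by 85 mm) begins 54 mm behind the grasp point. The pads swing forward as they close: fully open they stand 13 mm farther back than shut.
Start: joints at [1.083, 0.536, -0.004, 1.538, 0.003, 1.067, -0.071], TCP at [0.266, -0.593, 0.191] pointing down, gripper open.
Joint ranges: [-2.7, 2.7], [-0.37, 2.16], [-1.27, 1.26], [0.24, 2.4], [-1.31, 4.45], [0.19, 1.91], [-2.76, 2.76]. Speed limits (rad/s): [2.39, 2.39, 3.14, 3.14, 3.14, 3.14, 3.14].

INTERFACE

Orientations are given as a 3x3 rotation matrix whose columns are the frame's x, y, z axes.
In Python, from workcell import * gives the robot as it stands.
- The arm moves only by the shell command python3 -m pendant 'ROWS' [FORCE]. ROWS is a JSON list of rows, 1 to 5 of them, each of 5 numbers: the finger opening in m, then dx, dy, dz in m, then a turn about the tool's z in rad; each row is the pose to reach, as a shift and turn from the pose commanded when the command began, along the tool's axes at that moment; what a row does not reach only later rows make up. A row lasts 1/12 s, in which the tool goes at most 0.0417 m and 0.125 rad, less where a joint would pass 70% of its speed; a pose out of reach is approached as far as the arm can. The fingers move at their own pace and stop on an object; FORCE is the grip in N (left out, the last holds). Time passes only in rows, so rows that do not move let the fingers close. It prints the time, the measured TCP pose, the force, the opening and the grip force at its end.
- observe(): the state, without advancing time (a new reading comes with each control period).
- camera(name): name is "scene" or "top" or "wrist"; returns the picture (420x560x3 uint8, blue, green, red); there is no depth.
- calibration(name): a dict with "K" (3x3 intrinsics, pixels), "R" (3x3) and "t" (3): a world point X has camera coordinates R X + t; the wrist camera has in their place "T_tool_cam" (4x4, takes a point from camera to tool coordinates, whose origin is the TCP and whose axes are the flange's). Camera axes: x right, y down, z forward; pixel columns grow to the right and rows downward; lengths in m; the calibration is good to about 2 mm. A picture is of the moment at which its call begins: read the wrist's pose just before it. calibration takes no time and is no camera call.
- hand_in(): hands the job in; it is judged then, once.
The state is a dict: "t": time; "q": joint angles; "qvel": joint speeds; "joint_torque": joint torques, N m; "tcp_pos": TCP position; "eef_rot": TCP orientation; "wrist_force": force on the tool from outside, world axes, zero at the start; "torque": the same for the moment, N m; "width": finger opening in m; "grip_force": force on a finger pad.
Only numpy, scipy, OpenCV 4.12 (cv2) and the standard library are available. Lean on these libraries where they do the work, as an engineer would, in place of code of your own. Each camera call takes 0.05 s, during which the arm holds its last target. There are 200 camera calls.

## Working session

There is one attempt and no reset: what is moved stays moved. The work goes in short steps, Python scripts to look and compute and a shell command to move; the robot and the scene stay as the last step left them, time stands still between calls to the robot, and variables do not carry over. Pictures are saved under pics/ and viewed, at most 14 in all, crops included, and the job is handed in when it is done.

```bash
mkdir -p pics; ls; python3 - <<'E'
from workcell import *
import cv2,numpy as np
o=observe(); print(o['t'],o['tcp_pos'],np.round(o['eef_rot'],3).tolist(),o['width'])
for n in('top','scene'):
    cv2.imwrite(f'pics/{n}0.png',camera(n)); c=calibration(n); print(n,c)
print(calibration('wrist'))
try: print(grip_point_offset)
except Exception as e: print(e)
E
```

```text
pics
0.0 [ 0.26577418 -0.59242445  0.19050289] [[0.912, 0.409, -0.001], [0.409, -0.912, 0.002], [-0.0, -0.002, -1.0]] 0.0849723033864249
top {'K': array([[430.82503755,   0.        , 289.98585851],
       [  0.        , 430.82503755, 204.66950405],
       [  0.        ,   0.        ,   1.        ]]), 'R': array([[-0.01985056, -0.99979455,  0.00409921],
       [-0.98770194,  0.01897416, -0.15519297],
       [ 0.15508331, -0.00712947, -0.98787567]]), 't': array([-0.01052309,  0.42234508,  1.06820154])}
scene {'K': array([[490.02333212,   0.        , 283.06826486],
       [  0.        , 490.02333212, 215.08297214],
       [  0.        ,   0.        ,   1.        ]]), 'R': array([[-0.26463651,  0.96413272,  0.02038649],
       [ 0.5615331 ,  0.17124803, -0.8095398 ],
       [-0.78399496, -0.2027861 , -0.58671092]]), 't': array([ 0.1146101 , -0.16138677,  1.79451986])}
{'K': array([[360.83629806,   0.        , 281.00677316],
       [  0.        , 360.83629806, 209.76213989],
       [  0.        ,   0.        ,   1.        ]]), 'T_tool_cam': array([[-1.17928593e-03, -9.45802423e-01, -3.24740491e-01,
         8.45508985e-02],
       [ 9.99999288e-01, -1.05623263e-03, -5.55205494e-04,
        -5.13422372e-04],
       [ 1.82113198e-04, -3.24740914e-01,  9.45802995e-01,
        -1.82586303e-01],
       [ 0.00000000e+00,  0.00000000e+00,  0.00000000e+00,
         1.00000000e+00]])}
0.0187
```

View pics/top0.png

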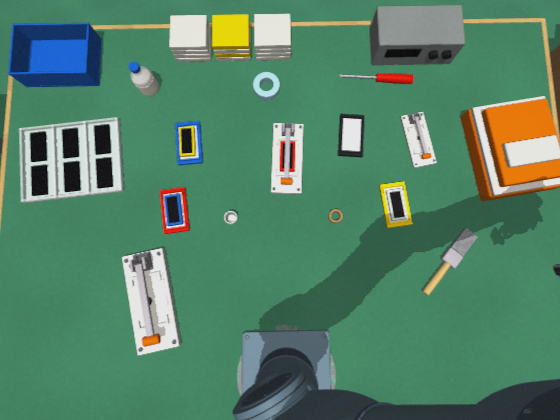

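View pics/scene0.png

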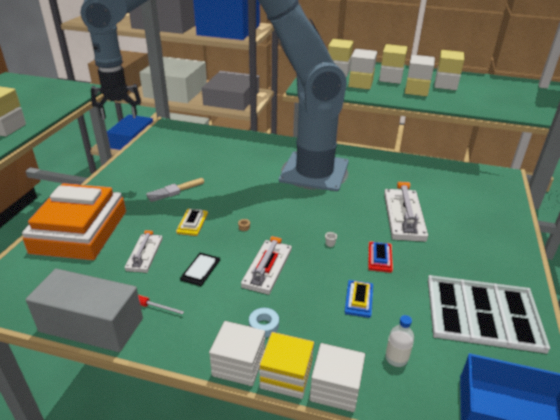

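The top view shows:
- Middle jig at (287,158), with its orange grip at (287,181) and red inside.
- Blue tray at (189,142), holding yellow.
- Red tray at (175,210), holding blue.
- Yellow tray at (397,204), holding white.
- Black spare tray at (351,135).

The jig's +x points away from the robot, and the scene view confirms the layout.

```bash
cat > h.py <<'E'
from workcell import *
import cv2,numpy as np
def ray(n,uv,z):
    c=calibration(n)
    if n=='wrist':
        o=observe();T=c['T_tool_cam'];Rw=o['eef_rot']@T[:3,:3];C=o['eef_rot']@T[:3,3]+o['tcp_pos']
    else: Rw=c['R'].T;C=-Rw@c['t']
    uv=np.atleast_2d(np.asarray(uv,float))
    d=(Rw@np.linalg.inv(c['K'])@np.c_[uv,np.ones(len(uv))].T).T
    return C+d*((z-C[2])/d[:,2])[:,None]
def rect(P):
    (c,(w,h),a)=cv2.minAreaRect((P[:,:2]*1000).astype(np.float32))
    if w<h: w,h,a=h,w,a+90
    a=(a+90)%180-90
    return np.round(c,1).tolist(),round(w,1),round(h,1),round(np.radians(a),3)
def blob(n,m,z):
    cs,_=cv2.findContours(m.astype(np.uint8),cv2.RETR_EXTERNAL,cv2.CHAIN_APPROX_NONE)
    k=max(cs,key=cv2.contourArea)
    return rect(ray(n,k[:,0],z))
E
python3 - <<'E'
from h import *
im=cv2.imread('pics/top0.png'); hsv=cv2.cvtColor(im,cv2.COLOR_BGR2HSV)
ng=~((hsv[...,0]>60)&(hsv[...,0]<95)&(hsv[...,1]>70))
for n,(u,v),z in(('jig',(287,158),.018),('blue',(189,142),.017),('red',(175,210),.017),('yel',(397,204),.017),('spare',(351,135),.017)):
    m=np.zeros(ng.shape,bool); r=45 if n=='jig' else 30
    m[v-r:v+r,u-r:u+r]=ng[v-r:v+r,u-r:u+r]
    print(n,blob('top',m,z))
m=np.zeros(ng.shape,bool);m[170:195,270:305]=((hsv[...,0]<14)&(hsv[...,0]>5)&(hsv[...,1]>160))[170:195,270:305]
print('grip',blob('top',m,.052),m.sum())
E
```

```text
jig ([550.0, -13.0], 192.5, 81.8, np.float64(-0.053))
blue ([596.9, 247.5], 117.8, 67.7, np.float64(0.078))
red ([416.3, 281.1], 117.8, 69.9, np.float64(0.124))
yel ([420.7, -292.1], 118.0, 70.7, np.float64(0.122))
spare ([609.6, -184.6], 115.9, 63.4, np.float64(-0.091))
grip ([473.5, -9.6], 25.3, 2.6, np.float64(1.552)) 23
```

```bash
cat > go.py <<'E'
# python3 go.py x y z yaw : shift needed in tool axes (m, rad), targets for the TCP
import sys; from h import *
def need(x,y,z,yaw):
    o=observe();R=o['eef_rot'];d=R.T@(np.array([x,y,z])-o['tcp_pos'])
    t=-(yaw-np.arctan2(R[1,0],R[0,0])); t=(t+np.pi)%(2*np.pi)-np.pi
    print('t',o['t'],'d',np.round(d,4),'turn',round(t,3),'j7',round(o['q'][6],2))
if __name__=='__main__': need(*map(float,sys.argv[1:5]))
E
P="python3 -m pendant"
$P '[[0.085,0.029,-0.030,0,0],[0.085,0.058,-0.059,0,0],[0.085,0.087,-0.089,0,0],[0.085,0.116,-0.118,0,0],[0.085,0.144,-0.148,0,0]]'
$P '[[0.085,0.029,-0.030,0,0],[0.085,0.058,-0.059,0,0],[0.085,0.087,-0.089,0,0],[0.085,0.116,-0.118,0,0],[0.085,0.144,-0.148,0,0]]'
$P '[[0.085,0.029,-0.030,0,0],[0.085,0.058,-0.059,0,0],[0.085,0.087,-0.089,0,0],[0.085,0.116,-0.118,0,0],[0.085,0.144,-0.148,0,0]]'
$P '[[0.085,0,0,0,-0.12],[0.085,0,0,0,-0.24],[0.085,0,0,0,-0.36],[0.085,0,0,0,-0.48],[0.085,0,0,0,-0.6]]'
python3 go.py 0.48 -0.0093 0.19 3.089
```

```text
t: 0.52
tcp_pos: [0.3372, -0.3969, 0.1911]
eef_rot: [[0.912, 0.41, -0.0], [0.41, -0.912, 0.0], [-0.0, -0.0, -1.0]]
wrist_force: [2.1, -0.8, 0.2]
width: 0.0852
grip_force: 0.0
t: 0.93
tcp_pos: [0.4079, -0.2031, 0.1914]
eef_rot: [[0.912, 0.409, 0.0], [0.409, -0.912, -0.0], [-0.0, 0.0, -1.0]]
wrist_force: [0.6, -0.2, 0.1]
width: 0.0851
grip_force: 0.0
t: 1.35
tcp_pos: [0.4787, -0.0092, 0.1914]
eef_rot: [[0.912, 0.409, 0.0], [0.409, -0.912, -0.0], [-0.0, 0.0, -1.0]]
wrist_force: [0.7, -1.3, 0.2]
width: 0.0848
grip_force: 0.0
t: 1.77
tcp_pos: [0.4781, -0.011, 0.1911]
eef_rot: [[0.516, 0.856, -0.001], [0.856, -0.516, -0.0], [-0.0, -0.001, -1.0]]
wrist_force: [0.7, -0.0, 0.2]
width: 0.0847
grip_force: 0.0
t 1.7667 d [0.0024 0.0008 0.0011] turn -2.061 j7 -0.74
```

```bash
python3 -c "
from h import *
print(np.round(observe()['q'],2))"
python3 -m pendant '[[0.085,0,0,0,-0.12],[0.085,0,0,0,-0.24],[0.085,0,0,0,-0.36],[0.085,0,0,0,-0.48],[0.085,0,0,0,-0.6]]'
python3 -c "
from h import *
print(np.round(observe()['q'],2))"
```

```text
[ 0.29  0.28 -0.42  1.96  0.14  0.94 -0.74]
t: 2.18
tcp_pos: [0.4781, -0.0111, 0.1911]
eef_rot: [[-0.057, 0.998, -0.001], [0.998, 0.057, -0.0], [-0.0, -0.001, -1.0]]
wrist_force: [0.6, 0.1, -0.5]
width: 0.0851
grip_force: 0.0
[ 0.38  0.29 -0.53  1.96  0.18  0.94 -0.18]
```

```bash
P="python3 -m pendant"
$P '[[0.085,0,0,0,-0.12],[0.085,0,0,0,-0.24],[0.085,0,0,0,-0.36],[0.085,0,0,0,-0.48],[0.085,0,0,0,-0.6]]' >/dev/null
$P '[[0.085,0,0,0,-0.12],[0.085,0,0,0,-0.24],[0.085,0,0,0,-0.36],[0.085,0,0,0,-0.48],[0.085,0,0,0,-0.6]]' >/dev/null
$P '[[0.085,0,0,0,-0.12],[0.085,0,0,0,-0.24],[0.085,0,0,0,-0.26],[0.085,0,0,0,-0.26]]'
python3 - <<'E'
from h import *; from go import need
need(.48,-.0093,.03,3.089); print(np.round(observe()['q'],2))
im=camera('wrist'); cv2.imwrite('pics/w1.png',im)
E
```

```text
t: 3.35
tcp_pos: [0.4782, -0.0112, 0.1911]
eef_rot: [[-0.998, 0.062, -0.001], [0.062, 0.998, 0.0], [0.001, 0.0, -1.0]]
wrist_force: [0.3, 0.2, -0.5]
width: 0.085
grip_force: 0.0
t 3.35 d [-0.0018  0.002   0.1611] turn -0.009 j7 1.16
[ 0.6   0.35 -0.8   1.94  0.3   0.97  1.16]
```

View pics/w1.png

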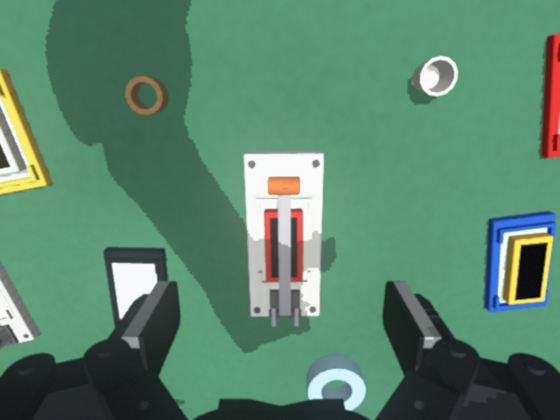

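The wrist view shows the jig at about (284,236), its grip at (284,185), and the clamp hinge away from the robot. I'll refine the positions from this view.

```bash
python3 - <<'E'
from h import *
im=cv2.imread('pics/w1.png'); hsv=cv2.cvtColor(im,cv2.COLOR_BGR2HSV);H,S,V=cv2.split(hsv)
def sub(m,u0,u1,v0,v1):
    o=np.zeros(m.shape,bool);o[v0:v1,u0:u1]=m[v0:v1,u0:u1];return o
print('grip',blob('wrist',sub((H>5)&(H<16)&(S>170),260,310,170,202),.052))
ng=~((H>60)&(H<95)&(S>70))
w=cv2.findContours(sub((V>170)&(S<40),235,330,145,325).astype(np.uint8),cv2.RETR_EXTERNAL,cv2.CHAIN_APPROX_NONE)[0]
print('jig',rect(ray('wrist',np.vstack(w)[:,0],.018)))
print('blue',blob('wrist',sub(ng,484,556,205,315),.017))
print('ydisp',blob('wrist',sub((H>18)&(H<35)&(S>150),484,556,220,315),.026))
print('rdisp',blob('wrist',sub(((H<5)|(H>174))&(S>150),250,320,200,290),.032))
E
```

```text
Traceback (most recent call last):
  File "h.py", line 18, in blob
    k=max(cs,key=cv2.contourArea)
ValueError: max() iterable argument is empty
```

```bash
python3 - <<'E'
from h import *
im=cv2.imread('pics/w1.png'); hsv=cv2.cvtColor(im,cv2.COLOR_BGR2HSV);H,S,V=cv2.split(hsv)
print(hsv[185,284],hsv[185,284])
def sub(m,u0,u1,v0,v1):
    o=np.zeros(m.shape,bool);o[v0:v1,u0:u1]=m[v0:v1,u0:u1];return o
print('grip',blob('wrist',sub((H>3)&(H<20)&(S>100),260,310,170,202),.052))
ng=~((H>60)&(H<95)&(S>70))
w=cv2.findContours(sub((V>170)&(S<40),235,330,145,325).astype(np.uint8),cv2.RETR_EXTERNAL,cv2.CHAIN_APPROX_NONE)[0]
print('jig',rect(ray('wrist',np.vstack(w)[:,0],.018)))
print('blue',blob('wrist',sub(ng,484,556,205,315),.017))
print('ydisp',blob('wrist',sub((H>18)&(H<35)&(S>100),484,556,220,315),.026))
print('rdisp',blob('wrist',sub(((H<4)|(H>174))&(S>100),250,320,200,290),.032))
E
```

```text
[ 13 155 247] [ 13 155 247]
grip ([481.6, -8.2], 28.7, 15.2, np.float64(1.506))
jig ([552.2, -11.9], 189.2, 80.2, np.float64(-0.055))
blue ([597.3, 245.1], 118.7, 71.7, np.float64(0.079))
ydisp ([599.7, 248.4], 83.5, 45.7, np.float64(0.053))
rdisp ([552.3, -25.3], 80.9, 13.1, np.float64(-0.053))
```

```bash
P="python3 -m pendant"
$P '[[0.06,-0.003,0.003,0.04,-0.01],[0.06,-0.003,0.003,0.08,-0.01],[0.06,-0.003,0.003,0.12,-0.01],[0.06,-0.003,0.003,0.14,-0.01],[0.06,-0.003,0.003,0.16,-0.01]]' 40
$P '[[0.02,0,0,0,0],[0.02,0,0,0,0],[0.02,0,0,0,0],[0.02,0,0,0,0],[0.02,0,0,0,0]]' 40
$P '[[0.02,0,0,0,0],[0.02,0,0,0,0],[0.02,0,0,0,0],[0.02,0,0,0,0]]' 40
python3 go.py 0.481 -0.0085 0.030 3.088
```

```text
t: 3.82
tcp_pos: [0.4803, -0.0083, 0.0293]
eef_rot: [[-0.999, 0.053, -0.003], [0.053, 0.999, -0.0], [0.003, -0.0, -1.0]]
wrist_force: [-0.2, 0.1, 0.0]
width: 0.0601
grip_force: 0.0
t: 4.23
tcp_pos: [0.4827, -0.0084, 0.0327]
eef_rot: [[-0.999, 0.051, 0.002], [0.051, 0.999, -0.0], [-0.002, -0.0, -1.0]]
wrist_force: [-0.3, 1.0, 0.5]
width: 0.02
grip_force: 0.0
t: 4.57
tcp_pos: [0.4817, -0.0083, 0.0315]
eef_rot: [[-0.999, 0.05, 0.0], [0.05, 0.999, -0.0], [-0.0, -0.0, -1.0]]
wrist_force: [0.1, -0.6, 0.6]
width: 0.0201
grip_force: 0.0
t 4.5667 d [ 0.0007 -0.0002  0.0015] turn 0.004 j7 0.94
```

```bash
python3 - <<'E'
from h import *
cv2.imwrite('pics/w2.png',camera('wrist'))
E
```

```text
(no output)
```

View pics/w2.png

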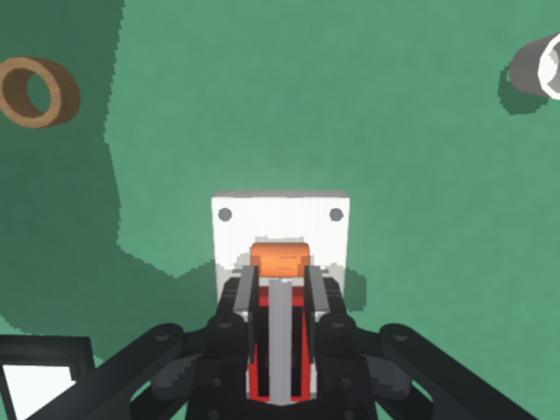

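```bash
python3 - <<'E'
from h import *
im=cv2.imread('pics/w2.png')[225:345,190:370]
cv2.imwrite('pics/w2c.png',cv2.resize(im,None,fx=4.4,fy=4.4,interpolation=cv2.INTER_CUBIC))
o=observe(); print(o['tcp_pos'],o['width'],np.round(o['q'],3),grip_point_offset)
E
```

```text
[ 0.48168256 -0.00831497  0.03148236] 0.020121853464055976 [ 0.428  0.601 -0.631  2.053  0.571  0.665  0.938] 0.0187
```

View pics/w2c.png

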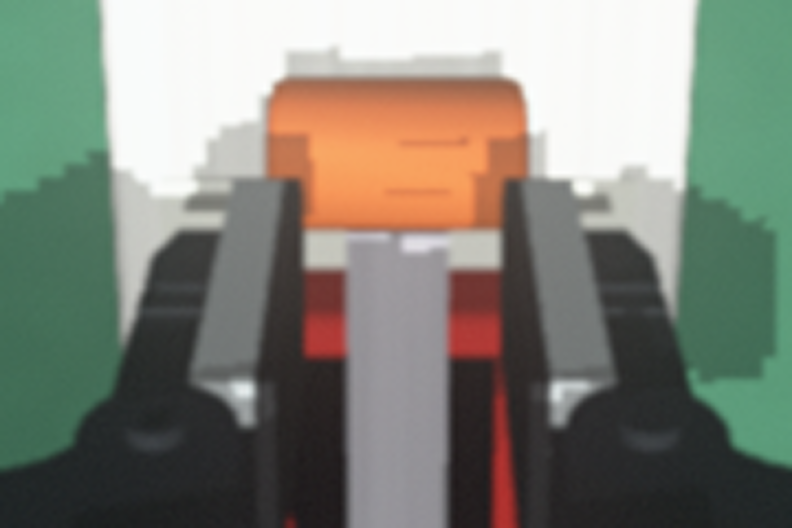

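Between the fingers at (247–315, 268) the gap looks higher than the roller top, so the tips are above the roller, farther back than the stated TCP. I'll open a little and lower in small, force-checked steps.

```bash
P="python3 -m pendant"
$P '[[0.05,0,0,0,0],[0.05,0,0,0,0],[0.05,0,0,0,0],[0.05,0,0,0,0]]' 40 |egrep 'pos|force|width'
$P '[[0.05,0,0,0.003,0],[0.05,0,0,0.006,0],[0.05,0,0,0.006,0]]' |egrep 'pos|force|width'
$P '[[0.05,0,0,0.003,0],[0.05,0,0,0.006,0],[0.05,0,0,0.006,0]]' |egrep 'pos|force|width'
python3 - <<'E'
from h import *
im=camera('wrist')[200:350,180:380]
cv2.imwrite('pics/w3.png',cv2.resize(im,None,fx=4,fy=4,interpolation=cv2.INTER_CUBIC))
E
```

```text
tcp_pos: [0.4816, -0.0083, 0.0313]
wrist_force: [-0.8, -0.3, 0.3]
width: 0.0499
grip_force: 0.0
tcp_pos: [0.4811, -0.0083, 0.0247]
wrist_force: [-0.4, 0.1, 0.2]
width: 0.0497
grip_force: 0.0
tcp_pos: [0.4812, -0.0083, 0.0188]
wrist_force: [0.3, 0.6, 0.6]
width: 0.0499
grip_force: 0.0
```

View pics/w3.png

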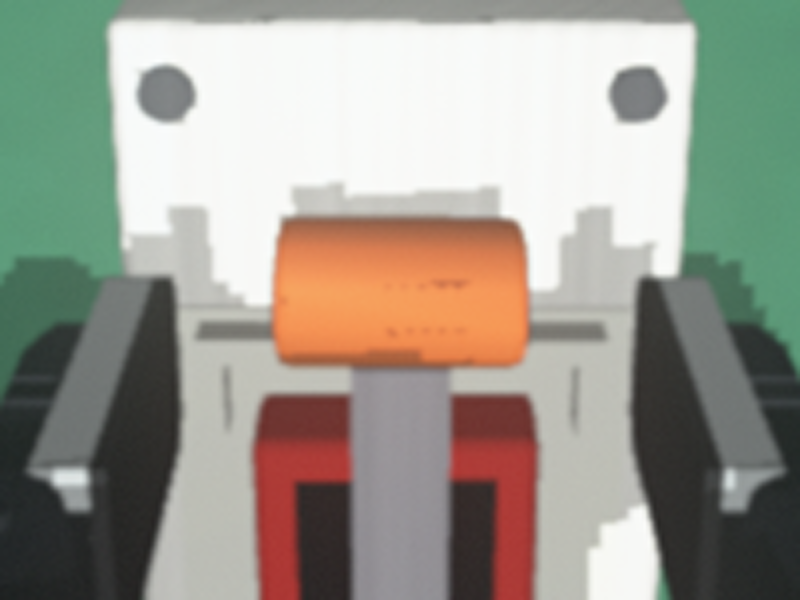

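Gap geometry again puts the pad tips about 40 mm behind the reported TCP, still above the roller. I'll keep lowering with force checks.

```bash
P="python3 -m pendant"
$P '[[0.05,0,0,0.003,0],[0.05,0,0,0.006,0],[0.05,0,0,0.006,0]]' |egrep 'pos|wrist_force|width'
$P '[[0.05,0,0,0.003,0],[0.05,0,0,0.006,0],[0.05,0,0,0.006,0]]' |egrep 'pos|wrist_force|width'
python3 -c "
from h import *
im=camera('wrist')[180:330,180:380]
cv2.imwrite('pics/w4.png',cv2.resize(im,None,fx=4,fy=4,interpolation=cv2.INTER_CUBIC))"
```

```text
tcp_pos: [0.4812, -0.0083, 0.0129]
wrist_force: [0.3, 0.4, 0.2]
width: 0.05
tcp_pos: [0.4813, -0.0083, 0.0069]
wrist_force: [-0.2, 0.9, -0.3]
width: 0.0499
```

View pics/w4.png

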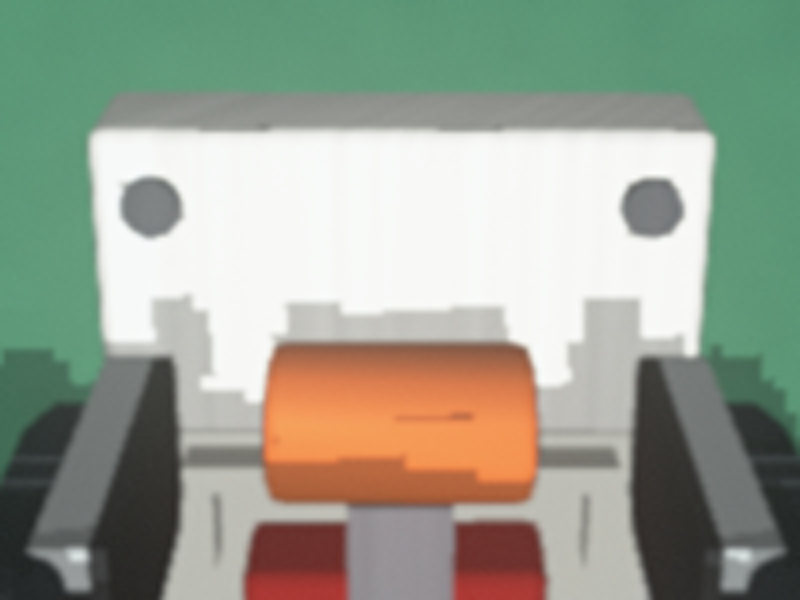

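No contact even with the TCP reading below the jig's base top, so the offset is confirmed. I'll go 14 mm lower and pinch.

```bash
P="python3 -m pendant"
$P '[[0.05,0,0,0.005,0],[0.05,0,0,0.010,0],[0.05,0,0,0.014,0],[0.05,0,0,0.014,0]]' |egrep 'pos|wrist_force|width'
$P '[[0.02,0,0,0,0],[0.02,0,0,0,0],[0.02,0,0,0,0],[0.02,0,0,0,0],[0.02,0,0,0,0]]' 40|egrep 'pos|force|width'
```

```text
tcp_pos: [0.4809, -0.0083, -0.0076]
wrist_force: [-0.5, 0.1, -0.2]
width: 0.05
tcp_pos: [0.4815, -0.0088, -0.0065]
wrist_force: [-1.5, -2.6, 3.4]
width: 0.029
grip_force: 42.5
```

```bash
P="python3 -m pendant"
$P '[[0.02,-0.002,0,-0.021,0],[0.02,-0.006,0,-0.041,0],[0.02,-0.014,0,-0.061,0],[0.02,-0.0245,0,-0.079,0],[0.02,-0.0375,0,-0.0955,0]]' 40|egrep 'pos|force|width'
$P '[[0.02,-0.0155,0,-0.0145,0],[0.02,-0.0325,0,-0.026,0],[0.02,-0.0515,0,-0.035,0],[0.02,-0.0715,0,-0.041,0],[0.02,-0.0925,0,-0.044,0]]' 40|egrep 'pos|force|width'
$P '[[0.02,-0.021,0,0,0],[0.02,-0.0415,0,0.0035,0],[0.02,-0.0485,0,0.005,0],[0.02,-0.0485,0,0.005,0]]' 40|egrep 'pos|force|width'
```

```text
tcp_pos: [0.519, -0.0108, 0.0895]
wrist_force: [5.7, -3.2, -10.1]
width: 0.0291
grip_force: 40.2
tcp_pos: [0.611, -0.0156, 0.1336]
wrist_force: [-2.7, -2.6, 0.4]
width: 0.0287
grip_force: 39.4
tcp_pos: [0.6628, -0.0183, 0.1286]
wrist_force: [0.3, -4.5, 6.2]
width: 0.0285
grip_force: 39.4
```

The clamp is at about 1.87 rad. I'll release it, rise, and back up over the red display.

```bash
P="python3 -m pendant"
$P '[[0.06,0,0,0,0],[0.06,0,0,0,0],[0.06,0,0,-0.01,0],[0.06,0,0,-0.04,0],[0.06,0,0,-0.08,0]]' |egrep 'pos|force|width'
$P '[[0.065,0.04,0,0,0],[0.065,0.08,0,0,0],[0.065,0.112,0,0,0],[0.065,0.112,0,0,0]]' |egrep 'pos|force|width'
python3 - <<'E'
from h import *; from go import need
im=camera('wrist'); cv2.imwrite('pics/w5.png',im)
hsv=cv2.cvtColor(im,cv2.COLOR_BGR2HSV);H,S,V=cv2.split(hsv)
m=((H<5)|(H>174))&(S>100); m[:, :180]=0; m[:,400:]=0
print('red',blob('wrist',m,.032))
need(.551,-.0125,.08,3.088)
E
```

```text
tcp_pos: [0.6572, -0.0171, 0.2062]
wrist_force: [1.0, -0.6, 0.8]
width: 0.0601
grip_force: 0.0
tcp_pos: [0.541, -0.0109, 0.2076]
wrist_force: [0.6, 0.2, 0.0]
width: 0.0653
grip_force: 0.0
red ([557.8, -12.8], 78.6, 38.6, np.float64(-0.05))
t 8.7667 d [-0.0066 -0.0006  0.1284] turn 0.006 j7 1.16
```

View pics/w5.png

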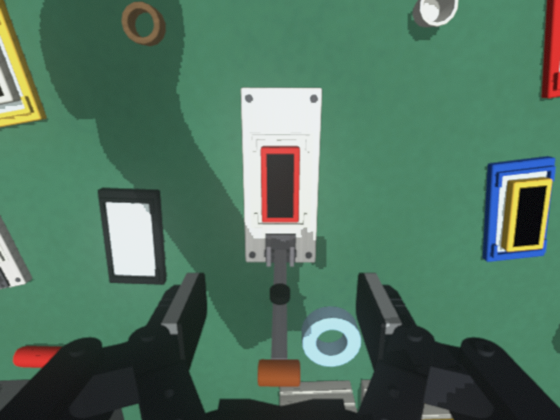

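The clamp is open and swung away past upright (roller at (279,372)), and red is free in the pocket at (280,183).

```bash
P="python3 -m pendant"
$P '[[0.06,-0.0085,0,0.04,0],[0.06,-0.0085,0,0.08,0],[0.06,-0.0085,0,0.12,0],[0.06,-0.0085,0,0.16,0],[0.06,-0.0085,0,0.18,0]]' |egrep 'pos|force|width'
$P '[[0.06,0,0,0,0],[0.06,0,0,0,0]]' |egrep 'pos'
python3 - <<'E'
from h import *; from go import need
im=camera('wrist'); cv2.imwrite('pics/w6.png',im[150:420,130:430])
hsv=cv2.cvtColor(im,cv2.COLOR_BGR2HSV);H,S,V=cv2.split(hsv)
m=((H<5)|(H>174))&(S>100)
print('red',blob('wrist',m,.032))
need(.553,-.0125,-.018,3.088)
E
```

```text
tcp_pos: [0.5547, -0.0121, 0.0239]
wrist_force: [-0.4, -0.6, 0.2]
width: 0.0601
grip_force: 0.0
tcp_pos: [0.5568, -0.0114, 0.0278]
red ([554.3, -12.4], 80.9, 39.2, np.float64(-0.049))
t 9.4 d [ 0.0051 -0.0014  0.0472] turn 0.004 j7 0.99
```

```bash
P="python3 -m pendant"
$P '[[0.06,0.004,-0.001,0.02,0],[0.06,0.004,-0.001,0.035,0],[0.06,0.004,-0.001,0.042,0],[0.06,0.004,-0.001,0.047,0],[0.06,0.004,-0.001,0.047,0]]' |egrep 'pos|wrist_force|width'
$P '[[0.03,0,0,0,0],[0.03,0,0,0,0],[0.03,0,0,0,0],[0.03,0,0,0,0],[0.03,0,0,0,0]]' 40|egrep 'pos|force|width'
```

```text
tcp_pos: [0.5534, -0.0127, -0.0184]
wrist_force: [-0.3, 0.7, 0.2]
width: 0.0601
tcp_pos: [0.5537, -0.0126, -0.0177]
wrist_force: [-1.1, -0.6, 5.8]
width: 0.0389
grip_force: 40.7
```

```bash
P="python3 -m pendant"
$P '[[0.03,0,0,-0.015,0],[0.03,0,0,-0.04,0],[0.03,0,0,-0.07,0],[0.03,0,0,-0.10,0],[0.03,0,0,-0.14,0]]' 40|egrep 'pos|force|width'
$P '[[0.03,0,-0.035,0,0],[0.03,0,-0.07,0,0],[0.03,-0.01,-0.105,0,0],[0.03,-0.04,-0.135,0,0],[0.03,-0.065,-0.165,0,0.02]]' 40|egrep 'pos|force|width'
$P '[[0.03,0,0,0,0.02],[0.03,0,0,0,0.02]]' 40|egrep 'pos|force|width'
python3 - <<'E'
from h import *; from go import need
im=camera('wrist'); cv2.imwrite('pics/w7.png',im)
hsv=cv2.cvtColor(im,cv2.COLOR_BGR2HSV);H,S,V=cv2.split(hsv)
need(.6096,-.1846,-.0227,3.0506)
E
```

```text
tcp_pos: [0.5509, -0.0128, 0.122]
wrist_force: [0.6, 0.1, -1.0]
width: 0.0388
grip_force: 40.7
tcp_pos: [0.6094, -0.1832, 0.1226]
wrist_force: [1.1, 1.0, -0.9]
width: 0.0389
grip_force: 40.7
tcp_pos: [0.6098, -0.1835, 0.1216]
wrist_force: [-0.3, 0.1, -1.3]
width: 0.039
grip_force: 40.7
t 11.2833 d [-0.0007 -0.0036  0.1443] turn 0.0 j7 1.34
```

View pics/w7.png

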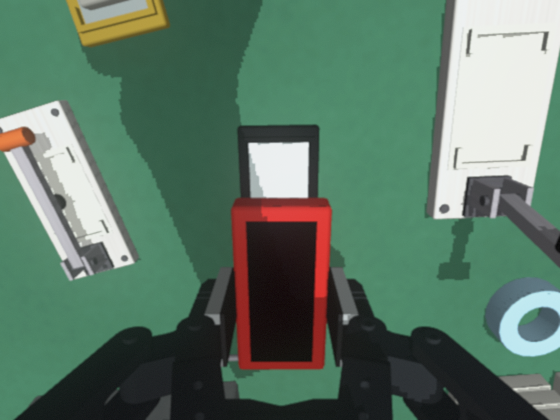

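Red is held level, and the spare tray's near edge shows at (238–319, 125).

```bash
python3 - <<'E'
from h import *
p=ray('wrist',[(238,126),(319,125)],.018); print(np.round(p,4)); 
e=p[0]-p[1]; m=p.mean(0); u=np.array([-e[1],e[0]])/np.hypot(*e[:2]); u*=np.sign(u[0])
print('centre',m[:2]+.058*u,'yaw',np.arctan2(u[1],u[0]),np.hypot(*e[:2]))
E
```

```text
[[ 0.5526 -0.2085  0.018 ]
 [ 0.5576 -0.1458  0.018 ]]
centre [ 0.61294485 -0.18177597] yaw -0.07989062241236382 0.06289607392715196
```

```bash
P="python3 -m pendant"
$P '[[0.03,-0.001,-0.002,0.03,0],[0.03,-0.001,-0.002,0.06,0],[0.03,-0.001,-0.002,0.09,0],[0.03,-0.001,-0.002,0.11,0],[0.03,-0.001,-0.002,0.125,0]]' 40|egrep 'pos|force|width'
$P '[[0.03,0,0,0.006,0],[0.03,0,0,0.011,0],[0.03,0,0,0.015,0],[0.03,0,0,0.018,0],[0.03,0,0,0.018,0]]' 40|egrep 'pos|force|width'
```

```text
tcp_pos: [0.6083, -0.1809, -0.0055]
wrist_force: [0.2, -0.6, -0.0]
width: 0.0387
grip_force: 40.7
tcp_pos: [0.6104, -0.183, -0.0217]
wrist_force: [-1.2, 0.5, -0.5]
width: 0.0387
grip_force: 40.7
```

```bash
P="python3 -m pendant"
$P '[[0.03,0,0,0.001,0],[0.03,0,0,0.001,0]]' |egrep 'pos|t_force|width'
$P '[[0.03,0,0,0.001,0],[0.03,0,0,0.001,0]]' |egrep 'pos|t_force|width'
$P '[[0.03,0,0,0.001,0],[0.03,0,0,0.001,0]]' |egrep 'pos|t_force|width'
```

```text
tcp_pos: [0.6104, -0.183, -0.0226]
wrist_force: [-0.3, 0.5, 0.1]
width: 0.039
tcp_pos: [0.6105, -0.183, -0.0237]
wrist_force: [-0.1, 0.2, 1.0]
width: 0.0388
tcp_pos: [0.6105, -0.1831, -0.0237]
wrist_force: [-4.2, -0.3, 9.9]
width: 0.0387
```

```bash
P="python3 -m pendant"
$P '[[0.06,0,0,0,0],[0.06,0,0,0,0],[0.06,0,0,0,0],[0.06,0,0,-0.01,0],[0.06,0,0,-0.03,0]]' |egrep 'pos|force|width'
$P '[[0.06,0,0,-0.04,0],[0.06,0,0,-0.08,0],[0.06,0,0,-0.12,0],[0.06,0.03,-0.021,-0.12,0]]' |egrep 'pos|force|width'
$P '[[0.06,0.03,-0.021,0,-0.05],[0.06,0.06,-0.042,0,-0.1],[0.06,0.09,-0.063,0,-0.15],[0.06,0.12,-0.084,0,-0.2],[0.06,0.149,-0.105,0,-0.213]]' |egrep 'pos|force|width'
$P '[[0.06,0,0,0,0],[0.06,0,0,0,0]]' |egrep 'pos|force|width'
python3 - <<'E'
from h import *; from go import need
need(.4207,-.2921,-.022,3.264)
im=camera('wrist'); cv2.imwrite('pics/w8.png',im)
E
```

```text
tcp_pos: [0.6079, -0.1825, 0.0033]
wrist_force: [0.6, -0.8, -0.4]
width: 0.0602
grip_force: 0.0
tcp_pos: [0.5891, -0.1958, 0.1349]
wrist_force: [2.1, 0.7, 1.7]
width: 0.06
grip_force: 0.0
tcp_pos: [0.4187, -0.293, 0.1254]
wrist_force: [-0.3, -1.0, -0.3]
width: 0.06
grip_force: 0.0
tcp_pos: [0.4184, -0.2942, 0.1253]
wrist_force: [-0.5, 0.7, 0.3]
width: 0.06
grip_force: 0.0
t 13.95 d [-0.0027  0.002   0.1473] turn -0.004 j7 1.83
```

View pics/w8.png

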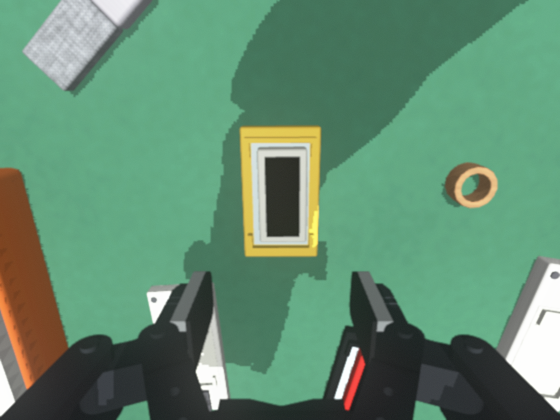

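White lies in the yellow tray: display centre (281,194), tray (281,191).

```bash
python3 - <<'E'
from h import *; from go import need
im=cv2.imread('pics/w8.png'); H,S,V=cv2.split(cv2.cvtColor(im,cv2.COLOR_BGR2HSV))
b=np.zeros(H.shape,bool); b[110:270,220:340]=1
ng=~((H>55)&(H<100)&(S>60)); 
print('tray',blob('wrist',b&(H>15)&(H<35)&(S>80),.017))
print('glass',blob('wrist',b&(V<70)&ng&(S<120),.026))
E
```

```text
tray ([423.8, -292.5], 114.5, 65.0, np.float64(0.123))
glass ([423.7, -291.0], 65.8, 25.9, np.float64(0.12))
```

```bash
P="python3 -m pendant"
$P '[[0.06,-0.0055,0.0015,0.04,0],[0.06,-0.0055,0.0015,0.08,0],[0.06,-0.0055,0.0015,0.11,0],[0.06,-0.0055,0.0015,0.13,0],[0.06,-0.0055,0.0015,0.138,0]]' |egrep 'pos|force|width'
$P '[[0.06,0,0,0.004,0],[0.06,0,0,0.0085,0],[0.06,0,0,0.0085,0]]' |egrep 'pos|t_force|width'
$P '[[0.03,0,0,0,0],[0.03,0,0,0,0],[0.03,0,0,0,0],[0.03,0,0,0,0],[0.03,0,0,0,0]]' 40|egrep 'pos|force|width'
```

```text
tcp_pos: [0.4257, -0.2877, -0.0156]
wrist_force: [0.4, 0.2, 0.5]
width: 0.0602
grip_force: 0.0
tcp_pos: [0.4268, -0.2901, -0.0211]
wrist_force: [-0.3, 0.2, -0.7]
width: 0.06
tcp_pos: [0.4267, -0.2908, -0.0202]
wrist_force: [-0.5, 0.6, 5.8]
width: 0.0386
grip_force: 39.9
```

```bash
P="python3 -m pendant"
$P '[[0.03,0,0,-0.015,0],[0.03,0,0,-0.04,0],[0.03,0,0,-0.07,0],[0.03,0,0,-0.10,0],[0.03,0,0,-0.14,0]]' 40|egrep 'pos|force|width'
$P '[[0.03,-0.02,0.0326,0,0.03],[0.03,-0.04,0.065,0,0.06],[0.03,-0.06,0.098,0,0.09],[0.03,-0.08,0.13,0,0.12],[0.03,-0.10,0.163,0,0.176]]' 40|egrep 'pos|force|width'
python3 go.py .5545 -.0125 -.013 3.088
```

```text
tcp_pos: [0.4244, -0.2896, 0.1191]
wrist_force: [0.0, -1.3, -1.5]
width: 0.0383
grip_force: 40.9
tcp_pos: [0.5055, -0.115, 0.1193]
wrist_force: [1.0, -0.8, -1.4]
width: 0.0384
grip_force: 40.9
t 15.9167 d [-0.0431  0.1052  0.1323] turn -0.002 j7 1.27
```

```bash
P="python3 -m pendant"
$P '[[0.03,-0.014,0.035,0,0],[0.03,-0.028,0.07,0,0],[0.03,-0.043,0.105,0,0],[0.03,-0.043,0.105,0,0],[0.03,-0.043,0.105,0,0]]' 40|egrep 'pos|force|width'
python3 - <<'E'
from h import *; from go import need
need(.5545,-.0125,-.013,3.088)
im=camera('wrist'); cv2.imwrite('pics/w9.png',im)
E
```

```text
tcp_pos: [0.5541, -0.0103, 0.1193]
wrist_force: [0.1, -1.3, -0.0]
width: 0.0385
grip_force: 40.9
t 16.3333 d [-0.0003 -0.0023  0.1323] turn 0.006 j7 1.07
```

View pics/w9.png

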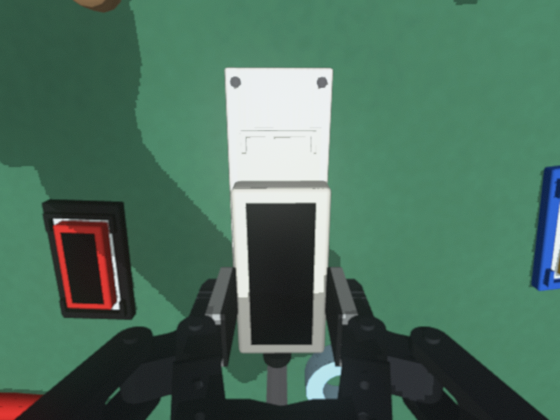

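White is held level, and the jig's near corners are at (225,69) and (333,69). Red sits in the spare tray at (85,263).

```bash
python3 - <<'E'
from h import *
p=ray('wrist',[(225,69),(333,69)],.018); m=p.mean(0); print(p[:,:2],'jig c',m[:2]+.095*np.array([.9986,-.054]))
o=observe();print(o['tcp_pos'])
im=cv2.imread('pics/w9.png'); H,S,V=cv2.split(cv2.cvtColor(im,cv2.COLOR_BGR2HSV))
b=np.zeros(H.shape,bool); b[195:350,243:318]=1
print('held glass',blob('wrist',b&(V<70),o['tcp_pos'][2]+.0322+.014))
b[:]=0;b[215:312,50:112]=1
print('red',blob('wrist',b&((H<5)|(H>174))&(S>100),.026))
E
```

```text
[[ 0.4564832  -0.04835199]
 [ 0.46061611  0.03061207]] jig c [ 0.55341665 -0.01399996]
[ 0.55337717 -0.01310133  0.11879286]
held glass ([547.9, -12.1], 67.0, 27.5, np.float64(-0.051))
red ([607.8, -182.5], 84.6, 45.6, np.float64(-0.105))
```

```bash
P="python3 -m pendant"
$P '[[0.03,-0.003,0,0.03,0],[0.03,-0.003,0,0.06,0],[0.03,-0.003,0,0.09,0],[0.03,-0.003,0,0.11,0],[0.03,-0.003,0,0.118,0]]' 40|egrep 'pos|t_force|width'
$P '[[0.03,0,0,0.005,0],[0.03,0,0,0.009,0],[0.03,0,0,0.013,0],[0.03,0,0,0.013,0]]' 40|egrep 'pos|t_force|width'
$P '[[0.03,0,0,0.001,0],[0.03,0,0,0.001,0]]' |egrep 'pos|t_force|width'
```

```text
tcp_pos: [0.5536, -0.0165, -0.0023]
wrist_force: [-0.9, -0.3, -1.1]
width: 0.0387
tcp_pos: [0.5569, -0.014, -0.0121]
wrist_force: [-0.4, 0.3, -0.5]
width: 0.0385
tcp_pos: [0.5569, -0.0137, -0.013]
wrist_force: [-0.1, 0.8, -0.8]
width: 0.0384
```

```bash
P="python3 -m pendant"
$P '[[0.03,0,0,0.001,0],[0.03,0,0,0.001,0]]' |egrep 'pos|t_force|width'
$P '[[0.03,0,0,0.001,0],[0.03,0,0,0.001,0]]' |egrep 'pos|t_force|width'
```

```text
tcp_pos: [0.5569, -0.0137, -0.0141]
wrist_force: [-0.1, -0.5, 0.9]
width: 0.0385
tcp_pos: [0.5569, -0.0137, -0.0143]
wrist_force: [-3.2, -1.9, 13.0]
width: 0.0386
```

```bash
P="python3 -m pendant"
$P '[[0.06,0,0,0,0],[0.06,0,0,0,0],[0.06,0,0,0,0],[0.06,0,0,-0.01,0],[0.06,0,0,-0.03,0]]' |egrep 'pos|t_force|width'
$P '[[0.06,0,0,-0.04,0],[0.06,0,0,-0.08,0],[0.06,0,0,-0.12,0],[0.06,0,0.035,-0.12,0]]' |egrep 'pos|t_force|width'
$P '[[0.06,0,0.04,0,0],[0.06,0,0.08,0,0],[0.06,-0.01,0.12,0,-0.04],[0.06,-0.02,0.155,0,-0.08],[0.06,-0.027,0.19,0,-0.13]]' |egrep 'pos|t_force|width'
$P '[[0.06,0,0.037,0,0],[0.06,0,0.037,0,0],[0.06,0,0.037,0,0]]' |egrep 'pos|t_force|width'
python3 - <<'E'
from h import *; from go import need
need(.598,.247,-.021,3.22)
im=camera('wrist'); cv2.imwrite('pics/w10.png',im)
E
```

```text
tcp_pos: [0.5544, -0.0138, 0.0133]
wrist_force: [0.7, -0.0, -0.8]
width: 0.06
tcp_pos: [0.5635, 0.0134, 0.1415]
wrist_force: [2.1, 0.6, -0.8]
width: 0.0601
tcp_pos: [0.5957, 0.2115, 0.1352]
wrist_force: [-0.0, -0.4, 0.6]
width: 0.06
tcp_pos: [0.5909, 0.2503, 0.135]
wrist_force: [-0.4, -0.5, 0.4]
width: 0.06
t 19.05 d [-0.0069 -0.0042  0.156 ] turn 0.004 j7 0.79
```

View pics/w10.png

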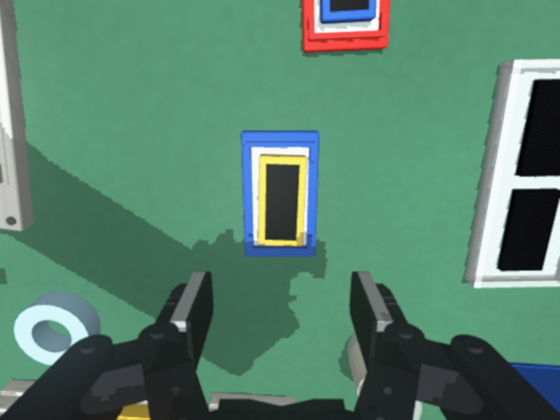

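Yellow is at (282,200) in the blue tray at (280,194).

```bash
python3 - <<'E'
from h import *; from go import need
im=cv2.imread('pics/w10.png'); H,S,V=cv2.split(cv2.cvtColor(im,cv2.COLOR_BGR2HSV))
b=np.zeros(H.shape,bool); b[115:275,220:340]=1
print('tray',blob('wrist',b&(H>100)&(H<125)&(S>110),.017))
print('yel',blob('wrist',b&(H>15)&(H<35)&(S>80),.026))
print(observe()['tcp_pos'])
E
```

```text
tray ([600.2, 247.5], 113.4, 64.7, np.float64(0.076))
yel ([601.5, 248.9], 80.7, 39.2, np.float64(0.051))
[0.59176263 0.24735374 0.13468653]
```

```bash
P="python3 -m pendant"
$P '[[0.06,-0.0085,0.001,0.04,0.015],[0.06,-0.0085,0.001,0.08,0.015],[0.06,-0.0085,0.001,0.12,0.015],[0.06,-0.0085,0.001,0.135,0.015],[0.06,-0.0085,0.001,0.145,0.015]]' |egrep 'pos|t_force|width'
$P '[[0.06,0,0,0.005,0],[0.06,0,0,0.01,0],[0.06,0,0,0.01,0]]' |egrep 'pos|t_force|width'
$P '[[0.03,0,0,0,0],[0.03,0,0,0,0],[0.03,0,0,0,0],[0.03,0,0,0,0],[0.03,0,0,0,0]]' 40|egrep 'pos|force|width'
```

```text
tcp_pos: [0.5995, 0.2455, -0.0129]
wrist_force: [-0.3, 0.1, -0.1]
width: 0.0602
tcp_pos: [0.6017, 0.2484, -0.0195]
wrist_force: [-0.3, 0.1, 0.2]
width: 0.0598
tcp_pos: [0.602, 0.2489, -0.0187]
wrist_force: [-1.3, -0.2, 6.4]
width: 0.0383
grip_force: 40.0
```

```bash
P="python3 -m pendant"
$P '[[0.03,0,0,-0.015,0],[0.03,0,0,-0.04,0],[0.03,0,0,-0.07,0],[0.03,0,0,-0.10,0],[0.03,0,0,-0.14,0]]' 40|egrep 'pos|force|width'
$P '[[0.03,0.014,-0.035,0,0],[0.03,0.028,-0.07,0,0],[0.03,0.043,-0.105,0,0],[0.03,0.057,-0.14,0,0],[0.03,0.071,-0.176,0,0]]' 40|egrep 'pos|t_force|width'
$P '[[0.03,0.014,-0.035,0,0],[0.03,0.028,-0.07,0,0],[0.03,0.043,-0.105,0,0],[0.03,0.057,-0.14,0,0],[0.03,0.071,-0.176,0,0]]' 40|egrep 'pos|t_force|width'
python3 go.py .4225 -.2922 -.0187 3.2645
```

```text
tcp_pos: [0.5995, 0.2474, 0.1204]
wrist_force: [0.8, -0.6, -1.9]
width: 0.0385
grip_force: 40.5
tcp_pos: [0.5402, 0.0667, 0.1208]
wrist_force: [0.5, -0.6, -0.3]
width: 0.038
tcp_pos: [0.4804, -0.1136, 0.1207]
wrist_force: [1.8, -0.7, -0.4]
width: 0.0385
t 21.4333 d [ 0.0691 -0.1745  0.1396] turn -0.06 j7 1.37
```

```bash
P="python3 -m pendant"
$P '[[0.03,0.014,-0.035,0,-0.02],[0.03,0.028,-0.07,0,-0.04],[0.03,0.043,-0.105,0,-0.06],[0.03,0.057,-0.14,0,-0.06],[0.03,0.069,-0.1745,0,-0.06]]' 40|egrep 'pos|t_force|width'
$P '[[0.03,0,0,0,0],[0.03,0,0,0,0],[0.03,0,0,0,0]]' 40|egrep 'pos|t_force|width'
cat > held.py <<'E'
# held display centre: python3 held.py name(bottom offset) ; frame colour hue mask
import sys; from h import *
lo,hi,off=int(sys.argv[1]),int(sys.argv[2]),float(sys.argv[3])
o=observe(); im=camera('wrist'); cv2.imwrite('pics/'+sys.argv[4],im)
H,S,V=cv2.split(cv2.cvtColor(im,cv2.COLOR_BGR2HSV))
m=(H>=lo)&(H<=hi)&(S>100)
m[:175]=0; m[375:]=0; m[:,:225]=0; m[:,335:]=0
print('tcp',o['tcp_pos'],'held',blob('wrist',m,o['tcp_pos'][2]+off+.014))
E
python3 held.py 15 35 .0307 w11.png
python3 go.py .4225 -.2922 -.0187 3.2645
```

```text
tcp_pos: [0.4218, -0.2925, 0.1207]
wrist_force: [1.3, 0.4, -0.6]
width: 0.0383
tcp_pos: [0.4233, -0.2899, 0.1203]
wrist_force: [0.8, 0.4, -1.3]
width: 0.0385
tcp [ 0.4233417  -0.28994091  0.12026463] held ([417.9, -289.3], 89.4, 39.7, np.float64(0.123))
t 22.15 d [ 0.0016 -0.0028  0.1389] turn 0.001 j7 1.8
```

View pics/w11.png

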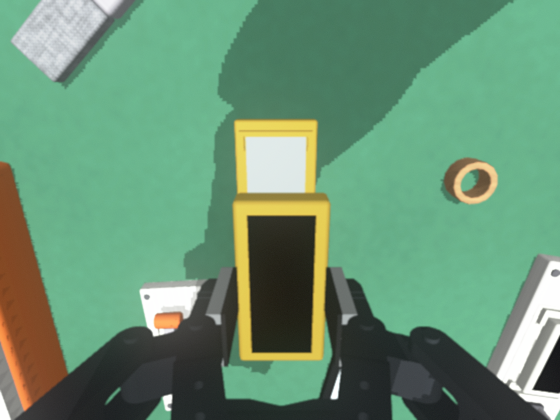

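Yellow is held level above the yellow tray, well aligned with it (tray near edge at v=121).

```bash
P="python3 -m pendant"
$P '[[0.03,0.0005,-0.0025,0.03,0],[0.03,0.0005,-0.0025,0.06,0],[0.03,0.0005,-0.0025,0.09,0],[0.03,0.0005,-0.0025,0.115,0],[0.03,0.0005,-0.0025,0.125,0]]' 40|egrep 'pos|t_force|width'
$P '[[0.03,0,0,0.005,0],[0.03,0,0,0.009,0],[0.03,0,0,0.012,0],[0.03,0,0,0.012,0]]' 40|egrep 'pos|t_force|width'
$P '[[0.03,0,0,0.001,0],[0.03,0,0,0.001,0]]' |egrep 'pos|t_force|width'
```

```text
tcp_pos: [0.4217, -0.2902, -0.008]
wrist_force: [-0.1, 0.1, -0.7]
width: 0.0382
tcp_pos: [0.4235, -0.2932, -0.0169]
wrist_force: [-0.9, -0.1, -1.2]
width: 0.0384
tcp_pos: [0.4232, -0.2935, -0.0179]
wrist_force: [-0.3, -0.5, -0.6]
width: 0.0381
```

```bash
P="python3 -m pendant"
$P '[[0.03,0,0,0.001,0],[0.03,0,0,0.001,0]]' |egrep 'pos|t_force|width'
$P '[[0.03,0,0,0.001,0],[0.03,0,0,0.001,0]]' |egrep 'pos|t_force|width'
```

```text
tcp_pos: [0.4232, -0.2935, -0.0187]
wrist_force: [-1.4, 0.6, 6.9]
width: 0.0383
tcp_pos: [0.4232, -0.2936, -0.0188]
wrist_force: [-4.7, 2.3, 19.5]
width: 0.0382
```

```bash
P="python3 -m pendant"
$P '[[0.06,0,0,0,0],[0.06,0,0,0,0],[0.06,0,0,0,0],[0.06,0,0,-0.01,0],[0.06,0,0,-0.03,0]]' |egrep 'pos|t_force|width'
$P '[[0.06,0,0,-0.04,0],[0.06,0,0,-0.08,0],[0.06,0,0,-0.12,0],[0.06,0,0,-0.12,0]]' |egrep 'pos|t_force|width'
$P '[[0.06,-0.015,0.037,0,0],[0.06,-0.03,0.073,0,0],[0.06,-0.044,0.11,0,0],[0.06,-0.058,0.146,0,0],[0.06,-0.073,0.1825,0,0]]' |egrep 'pos'
$P '[[0.06,-0.005,0.038,0,0],[0.06,-0.009,0.076,0,0],[0.06,-0.014,0.113,0,0],[0.06,-0.018,0.151,0,0],[0.06,-0.023,0.1885,0,0]]' |egrep 'pos'
$P '[[0.06,0.006,0.04,0,0],[0.06,0.013,0.08,0,0],[0.06,0.02,0.12,0,0],[0.06,0.026,0.16,0,0],[0.06,0.0325,0.2,0,0]]' |egrep 'pos'
$P '[[0.06,0,0,0,0],[0.06,0,0,0,0],[0.06,0,0,0,0]]' |egrep 'pos|t_force'
python3 - <<'E'
from h import *; from go import need
im=camera('wrist'); cv2.imwrite('pics/w12.png',im)
H,S,V=cv2.split(cv2.cvtColor(im,cv2.COLOR_BGR2HSV))
b=np.zeros(H.shape,bool); b[60:275,180:400]=1
print('tray',blob('wrist',b&((H<5)|(H>174))&(S>100),.017))
print('blue',blob('wrist',b&(H>100)&(H<125)&(S>110),.026))
need(.4163,.2811,-.019,3.2656)
E
```

```text
tcp_pos: [0.4212, -0.292, 0.0085]
wrist_force: [0.8, -0.3, 1.0]
width: 0.0602
tcp_pos: [0.4273, -0.2948, 0.1368]
wrist_force: [2.6, -0.8, -0.5]
width: 0.0601
tcp_pos: [0.4728, -0.1014, 0.13]
tcp_pos: [0.4723, 0.0886, 0.1299]
tcp_pos: [0.4153, 0.2831, 0.1299]
tcp_pos: [0.4161, 0.2808, 0.1295]
wrist_force: [0.8, -0.4, -0.1]
tray ([418.2, 283.7], 112.8, 64.0, np.float64(0.12))
blue ([418.5, 282.9], 79.3, 38.7, np.float64(0.132))
t 25.7 d [1.000e-04 1.400e-03 1.483e-01] turn -0.003 j7 0.58
```

View pics/w12.png

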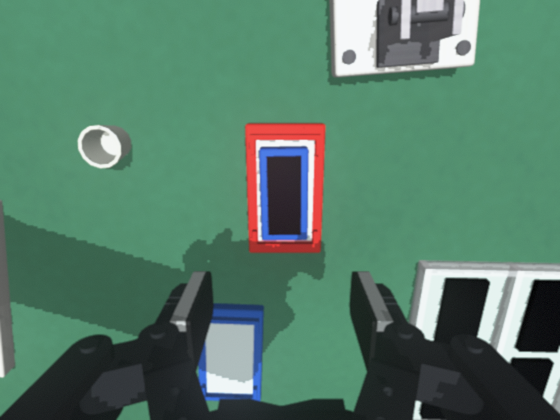

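Blue lies at (284,193) in the red tray, and the blue tray, now empty, is at (230,350).

```bash
P="python3 -m pendant"
$P '[[0.06,-0.0025,0.002,0.04,0],[0.06,-0.0025,0.002,0.08,0],[0.06,-0.0025,0.002,0.11,0],[0.06,-0.0025,0.002,0.13,0],[0.06,-0.0025,0.002,0.138,0]]' |egrep 'pos|t_force|width'
$P '[[0.06,0,0,0.005,0],[0.06,0,0,0.01,0],[0.06,0,0,0.01,0]]' |egrep 'pos|t_force|width'
$P '[[0.03,0,0,0,0],[0.03,0,0,0,0],[0.03,0,0,0,0],[0.03,0,0,0,0],[0.03,0,0,0,0]]' 40|egrep 'pos|force|width'
```

```text
tcp_pos: [0.4176, 0.2802, -0.0114]
wrist_force: [-0.0, -0.6, 1.0]
width: 0.0598
tcp_pos: [0.4191, 0.2835, -0.0183]
wrist_force: [0.1, -0.3, 0.7]
width: 0.0598
tcp_pos: [0.4192, 0.2841, -0.0172]
wrist_force: [-0.3, -2.0, 6.6]
width: 0.0379
grip_force: 39.3
```

```bash
P="python3 -m pendant"
$P '[[0.03,0,0,-0.015,0],[0.03,0,0,-0.04,0],[0.03,0,0,-0.07,0],[0.03,0,0,-0.10,0],[0.03,0,0,-0.14,0]]' 40|egrep 'pos|force|width'
$P '[[0.03,-0.035,-0.012,0,0],[0.03,-0.07,-0.024,0,0.02],[0.03,-0.105,-0.036,0,0.047],[0.03,-0.14,-0.047,0,0.047],[0.03,-0.173,-0.0585,0,0.047]]' 40|egrep 'pos|t_force|width'
$P '[[0.03,0,0,0,0],[0.03,0,0,0,0],[0.03,0,0,0,0],[0.03,0,0,0,0]]' 40|egrep 'pos|t_force|width'
python3 held.py 100 125 .0292 w13.png
python3 - <<'E'
from h import *; from go import need
need(.5985,.2475,-.0172,3.2185)
im=cv2.imread('pics/w13.png'); H,S,V=cv2.split(cv2.cvtColor(im,cv2.COLOR_BGR2HSV))
m=(H>100)&(H<125)&(S>110); r=m[100:190,200:360]; ys,xs=np.nonzero(r); v=ys.min()+100
row=np.nonzero(m[v+4,200:360])[0]+200
p=ray('wrist',[(row.min(),v+1),(row.max(),v+1)],.018);print(v,row.min(),row.max(),p,'c',p.mean(0)[:2]+.058*np.array([.997,.077]))
E
```

```text
tcp_pos: [0.4173, 0.2828, 0.1222]
wrist_force: [1.9, 0.0, -0.2]
width: 0.0378
grip_force: 40.2
tcp_pos: [0.5994, 0.2458, 0.1224]
wrist_force: [0.2, 0.4, -0.6]
width: 0.0378
tcp_pos: [0.5958, 0.2477, 0.1218]
wrist_force: [-0.2, 1.3, 0.1]
width: 0.0377
tcp [0.59583968 0.24765124 0.12180651] held ([590.2, 247.8], 88.6, 40.1, np.float64(0.076))
t 28.0 d [-0.0026 -0.0003  0.139 ] turn 0.0 j7 0.78
127 243 324 [[0.54613091 0.21485933 0.018     ]
 [0.5413345  0.27776215 0.018     ]] c [0.60155871 0.25077674]
```

```bash
P="python3 -m pendant"
$P '[[0.03,-0.0045,0.0005,0.03,0],[0.03,-0.0045,0.0005,0.06,0],[0.03,-0.0045,0.0005,0.09,0],[0.03,-0.0045,0.0005,0.115,0],[0.03,-0.0045,0.0005,0.126,0]]' 40|egrep 'pos|t_force|width'
$P '[[0.03,0,0,0.005,0],[0.03,0,0,0.008,0],[0.03,0,0,0.0105,0],[0.03,0,0,0.0105,0]]' 40|egrep 'pos|t_force|width'
$P '[[0.03,0,0,0.001,0],[0.03,0,0,0.001,0]]' |egrep 'pos|t_force|width'
$P '[[0.03,0,0,0.001,0],[0.03,0,0,0.001,0]]' |egrep 'pos|t_force|width'
```

```text
tcp_pos: [0.5987, 0.2468, -0.0078]
wrist_force: [-0.0, -0.4, -1.2]
width: 0.0374
tcp_pos: [0.6024, 0.2482, -0.014]
wrist_force: [0.2, -0.6, -0.1]
width: 0.0376
tcp_pos: [0.6023, 0.2479, -0.0152]
wrist_force: [-0.0, 0.4, -0.7]
width: 0.0377
tcp_pos: [0.6019, 0.2476, -0.0168]
wrist_force: [-0.6, 1.0, -0.9]
width: 0.0376
```

```bash
P="python3 -m pendant"
$P '[[0.03,0,0,0.001,0],[0.03,0,0,0.001,0]]' |egrep 'pos|t_force|width'
$P '[[0.03,0,0,0.0005,0],[0.03,0,0,0.0005,0]]' |egrep 'pos|t_force|width'
```

```text
tcp_pos: [0.6019, 0.2476, -0.0172]
wrist_force: [-2.2, -3.2, 6.9]
width: 0.0377
tcp_pos: [0.6019, 0.2477, -0.0172]
wrist_force: [-4.0, -2.7, 9.8]
width: 0.0375
```

```bash
P="python3 -m pendant"
$P '[[0.06,0,0,0,0],[0.06,0,0,0,0],[0.06,0,0,0,0],[0.06,0,0,-0.01,0],[0.06,0,0,-0.03,0]]' |egrep 'pos|t_force|width'
$P '[[0.06,0,0,-0.04,0],[0.06,0,0,-0.08,0],[0.06,0,0,-0.12,0],[0.06,0,0,-0.12,0]]' |egrep 'pos|t_force|width'
$P '[[0.06,0.018,-0.033,0,0],[0.06,0.036,-0.066,0,0],[0.06,0.053,-0.098,0,0],[0.06,0.07,-0.13,0,0],[0.06,0.088,-0.164,0,0]]' |egrep 'pos'
$P '[[0.06,0.003,-0.04,0,0],[0.06,0.006,-0.08,0,0],[0.06,0.009,-0.12,0,0],[0.06,0.012,-0.16,0,0],[0.06,0.015,-0.2,0,0]]' |egrep 'pos'
$P '[[0.06,-0.02,-0.017,0,0.04],[0.06,-0.04,-0.034,0,0.08],[0.06,-0.06,-0.05,0,0.12],[0.06,-0.078,-0.066,0,0.168],[0.06,-0.078,-0.066,0,0.168]]' |egrep 'pos'
$P '[[0.06,0,0,0,0],[0.06,0,0,0,0],[0.06,0,0,0,0]]' |egrep 'pos|t_force'
python3 - <<'E'
from h import *; from go import need
im=camera('wrist'); cv2.imwrite('pics/w14.png',im)
H,S,V=cv2.split(cv2.cvtColor(im,cv2.COLOR_BGR2HSV))
b=np.zeros(H.shape,bool); b[100:275,220:340]=1
print('red',blob('wrist',b&((H<5)|(H>174))&(S>100),.026))
need(.6096,-.183,-.019,3.0506)
E
```

```text
tcp_pos: [0.5998, 0.2465, 0.0097]
wrist_force: [0.2, -0.5, -0.1]
width: 0.0601
tcp_pos: [0.6059, 0.2512, 0.1407]
wrist_force: [0.8, 1.7, 1.0]
width: 0.0598
tcp_pos: [0.5255, 0.0765, 0.1318]
tcp_pos: [0.5261, -0.1251, 0.132]
tcp_pos: [0.6121, -0.1867, 0.1317]
tcp_pos: [0.6083, -0.182, 0.1315]
wrist_force: [-1.1, -0.1, 0.2]
red ([610.2, -182.2], 79.7, 38.9, np.float64(-0.092))
t 31.7167 d [-0.0014 -0.0008  0.1506] turn -0.0 j7 1.33
```

```bash
P="python3 -m pendant"
$P '[[0.06,-0.002,-0.0005,0.04,0],[0.06,-0.002,-0.0005,0.08,0],[0.06,-0.002,-0.0005,0.11,0],[0.06,-0.002,-0.0005,0.13,0],[0.06,-0.002,-0.0005,0.14,0]]' |egrep 'pos|t_force|width'
$P '[[0.06,0,0,0.005,0],[0.06,0,0,0.01,0],[0.06,0,0,0.01,0]]' |egrep 'pos|t_force|width'
$P '[[0.03,0,0,0,0],[0.03,0,0,0,0],[0.03,0,0,0,0],[0.03,0,0,0,0],[0.03,0,0,0,0]]' 40|egrep 'pos|force|width'
$P '[[0.03,0,0,-0.015,0],[0.03,0,0,-0.04,0],[0.03,0,0,-0.07,0],[0.03,0,0,-0.10,0],[0.03,0,0,-0.14,0]]' 40|egrep 'pos|force|width'
```

```text
tcp_pos: [0.6083, -0.1829, -0.0116]
wrist_force: [-0.3, -0.1, -0.7]
width: 0.0598
tcp_pos: [0.6115, -0.1836, -0.0181]
wrist_force: [-0.7, -0.2, 0.5]
width: 0.06
tcp_pos: [0.6121, -0.184, -0.0169]
wrist_force: [-0.7, 1.1, 6.0]
width: 0.0379
grip_force: 39.7
tcp_pos: [0.6096, -0.1835, 0.1224]
wrist_force: [0.1, -0.3, -1.3]
width: 0.0377
grip_force: 40.2
```

```bash
P="python3 -m pendant"
$P '[[0.03,0.016,0.03,0,0],[0.03,0.031,0.06,0,0],[0.03,0.047,0.09,0,0],[0.03,0.063,0.12,0,0],[0.03,0.078,0.149,0,0]]' 40|egrep 'pos|t_force|width'
$P '[[0.03,0.016,0.03,0,0],[0.03,0.031,0.06,0,0],[0.03,0.047,0.09,0,0],[0.03,0.063,0.12,0,0],[0.03,0.078,0.149,0,0]]' 40|egrep 'pos|t_force|width'
$P '[[0.03,0.016,0.03,0,-0.045],[0.03,0.031,0.06,0,-0.09],[0.03,0.047,0.09,0,-0.135],[0.03,0.063,0.12,0,-0.18],[0.03,0.078,0.149,0,-0.214]]' 40|egrep 'pos|t_force|width'
$P '[[0.03,0,0,0,0],[0.03,0,0,0,0],[0.03,0,0,0,0],[0.03,0,0,0,0]]' 40|egrep 'pos|t_force|width'
python3 held.py 0 5 .0289 w15.png
python3 - <<'E'
from h import *; from go import need
need(.418,.2825,-.0169,3.2645)
im=cv2.imread('pics/w15.png'); H,S,V=cv2.split(cv2.cvtColor(im,cv2.COLOR_BGR2HSV))
m=((H<5)|(H>174))&(S>100); r=m[90:190,200:360]; ys,xs=np.nonzero(r); v=ys.min()+90
row=np.nonzero(m[v+4,200:360])[0]+200
p=ray('wrist',[(row.min(),v+1),(row.max(),v+1)],.018);print(v,row.min(),row.max(),'c',p.mean(0)[:2]+.058*np.array([.9925,.1227]))
E
```

```text
tcp_pos: [0.5464, -0.0267, 0.1228]
wrist_force: [-0.4, 0.5, -1.4]
width: 0.0374
tcp_pos: [0.4826, 0.129, 0.1227]
wrist_force: [0.4, -0.0, -0.4]
width: 0.0372
tcp_pos: [0.4187, 0.2847, 0.1227]
wrist_force: [0.8, 0.6, -0.8]
width: 0.0372
tcp_pos: [0.4203, 0.2815, 0.1216]
wrist_force: [0.3, 0.1, -0.3]
width: 0.0374
tcp [0.42026219 0.28152186 0.12164717] held ([414.0, 281.4], 87.6, 40.1, np.float64(0.118))
t 34.85 d [0.0022 0.0015 0.1384] turn -0.004 j7 0.56
119 244 325 c [0.41972646 0.28500162]
```

View pics/w15.png

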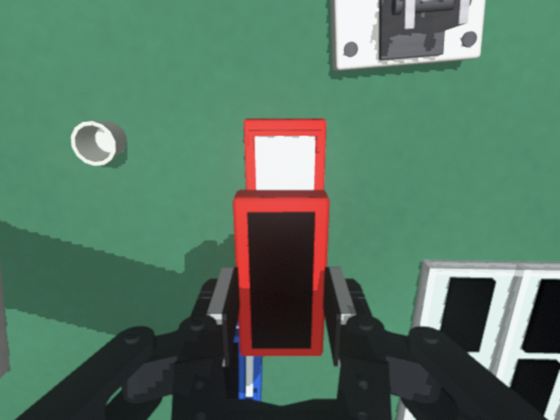

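Red is held aligned over the red tray (near edge at v=119).

```bash
P="python3 -m pendant"
$P '[[0.03,0,0.0015,0.03,0],[0.03,0,0.0015,0.06,0],[0.03,0,0.0015,0.09,0],[0.03,0,0.0015,0.115,0],[0.03,0,0.0015,0.126,0]]' 40|egrep 'pos|t_force|width'
$P '[[0.03,0,0,0.005,0],[0.03,0,0,0.008,0],[0.03,0,0,0.0105,0],[0.03,0,0,0.0105,0]]' 40|egrep 'pos|t_force|width'
$P '[[0.03,0,0,0.001,0],[0.03,0,0,0.001,0]]' |egrep 'pos|t_force|width'
$P '[[0.03,0,0,0.001,0],[0.03,0,0,0.001,0]]' |egrep 'pos|t_force|width'
```

```text
tcp_pos: [0.4183, 0.2818, -0.0074]
wrist_force: [0.4, -1.8, -0.7]
width: 0.0374
tcp_pos: [0.42, 0.2849, -0.0143]
wrist_force: [0.1, -0.7, -1.2]
width: 0.0375
tcp_pos: [0.4198, 0.2848, -0.0154]
wrist_force: [-0.0, -0.0, -0.5]
width: 0.0373
tcp_pos: [0.4195, 0.2846, -0.0168]
wrist_force: [0.6, 0.8, -0.7]
width: 0.0374
```

Lower to contact, release, rise and move clear for a top-view check.

```bash
P="python3 -m pendant"
$P '[[0.03,0,0,0.0008,0],[0.03,0,0,0.0008,0]]' |egrep 'pos|t_force|width'
$P '[[0.06,0,0,0,0],[0.06,0,0,0,0],[0.06,0,0,0,0],[0.06,0,0,-0.01,0],[0.06,0,0,-0.03,0]]' |egrep 'pos|t_force|width'
$P '[[0.06,0,0,-0.04,0],[0.06,0,0,-0.08,0],[0.06,0,0,-0.12,0],[0.06,0,0,-0.16,0],[0.06,0,0,-0.18,0]]' |egrep 'pos|t_force|width'
$P '[[0.06,0,-0.04,0,0],[0.06,0,-0.08,0,0],[0.06,0,-0.12,0,0],[0.06,0,-0.16,0,0],[0.06,0,-0.16,0,0]]' |egrep 'pos|t_force|width'
python3 - <<'E'
from h import *
im=camera('top'); cv2.imwrite('pics/top2.png',im)
H,S,V=cv2.split(cv2.cvtColor(im,cv2.COLOR_BGR2HSV))
def sub(m,u,v,r):
    o=np.zeros(m.shape,bool);o[v-r:v+r,u-r:u+r]=m[v-r:v+r,u-r:u+r];return o
for n,u,v,z in(('red',175,210,.026),('blue',189,142,.026),('yel',397,204,.026),('white',287,158,.032)):
    print(n,blob('top',sub((V<75)&~((H>55)&(H<95)&(S>90)),u,v,19),z))
cv2.imwrite('pics/top2c.png',cv2.resize(im[100:260,130:430],None,fx=2.6,fy=2.6,interpolation=cv2.INTER_CUBIC))
E
```

```text
tcp_pos: [0.4196, 0.2846, -0.017]
wrist_force: [-2.1, -2.6, 10.4]
width: 0.0374
tcp_pos: [0.4178, 0.2835, 0.0113]
wrist_force: [-0.1, 1.4, 1.0]
width: 0.0603
tcp_pos: [0.4201, 0.2863, 0.1971]
wrist_force: [1.7, 0.2, -0.7]
width: 0.0598
tcp_pos: [0.4393, 0.1162, 0.1916]
wrist_force: [-1.1, -0.4, -1.4]
width: 0.0599
red ([416.9, 283.9], 64.6, 24.6, np.float64(0.114))
blue ([560.7, 292.5], 0.0, 0.0, np.float64(0.0))
yel ([421.5, -293.9], 64.6, 23.9, np.float64(0.122))
white ([549.4, -13.9], 62.6, 24.1, np.float64(-0.059))
```

View pics/top2c.png

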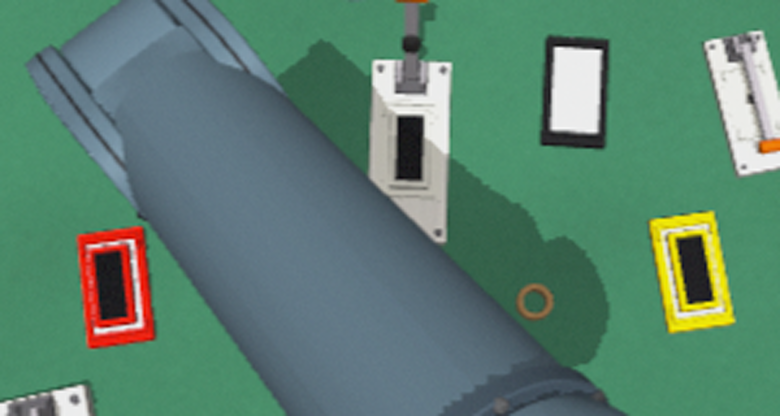

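Red, yellow and white sit centred and the clamp is open past upright. The arm hides blue here, so I'll measure it numerically in the wrist picture, without viewing; I have now looked at 16 pictures, two over the limit of 14.

```bash
P="python3 -m pendant"
$P '[[0.06,-0.04,0.01,0,0],[0.06,-0.08,0.02,0,0],[0.06,-0.1,0.03,0,0],[0.06,-0.1,0.03,0,0],[0.06,-0.1,0.03,0,0]]' |egrep 'pos|t_force|width'
$P '[[0.06,0,0,0,0],[0.06,0,0,0,0],[0.06,0,0,0,0]]' |egrep 'pos|t_force|width'
python3 - <<'E'
from h import *
im=camera('wrist'); cv2.imwrite('pics/w16.png',im)
H,S,V=cv2.split(cv2.cvtColor(im,cv2.COLOR_BGR2HSV))
m=(H>100)&(H<125)&(S>110)
cs,hi=cv2.findContours(m.astype(np.uint8),cv2.RETR_CCOMP,cv2.CHAIN_APPROX_NONE)
for k,h in zip(cs,hi[0]):
    if cv2.contourArea(k)>300:
        print(cv2.boundingRect(k),'hole' if h[3]>=0 else 'outer',rect(ray('wrist',k[:,0],.018)),rect(ray('wrist',k[:,0],.026)))
E
```

```text
tcp_pos: [0.5339, 0.17, 0.1922]
wrist_force: [-0.4, -0.5, -0.9]
width: 0.0599
tcp_pos: [0.5334, 0.1672, 0.1923]
wrist_force: [0.4, 0.8, -0.7]
width: 0.0598
(525, 379, 35, 35) outer ([771.8, 540.9], 79.3, 27.9, np.float64(0.925)) ([764.6, 532.3], 77.5, 27.2, np.float64(0.925))
(315, 188, 71, 99) outer ([598.1, 248.5], 115.6, 65.6, np.float64(0.079)) ([594.8, 246.4], 113.0, 64.2, np.float64(0.079))
```

```bash
python3 - <<'E'
from h import *
im=cv2.imread('pics/w16.png'); H,S,V=cv2.split(cv2.cvtColor(im,cv2.COLOR_BGR2HSV))
b=np.zeros(H.shape,bool); b[190:285,318:383]=1
print('glass',blob('wrist',b&(V<70),.026),'pale px',(b&(S<60)&(V>150)).sum())
o=observe();print(o['t'],o['width'],o['grip_force'],np.abs(o['qvel']).max())
E
```

```text
glass ([608.9, 249.6], 78.3, 29.0, np.float64(0.152)) pale px 554
38.1167 0.05984008604640896 0.0 0.005926965132150645
```

```bash
P="python3 -m pendant"
$P '[[0.06,-0.03,0.025,0,0],[0.06,-0.05,0.05,0,0],[0.06,-0.06,0.085,0,0],[0.06,-0.06,0.085,0,0],[0.06,-0.06,0.085,0,0]]' |egrep 'pos|t_force|width'
$P '[[0.06,0,0,0,0],[0.06,0,0,0,0],[0.06,0,0,0,0]]' |egrep 'pos'
python3 - <<'E'
from h import *
im=camera('wrist'); H,S,V=cv2.split(cv2.cvtColor(im,cv2.COLOR_BGR2HSV))
m=(H>100)&(H<125)&(S>110)
m[:,:200]=0;m[:,360:]=0;m[280:]=0
cs,_=cv2.findContours(m.astype(np.uint8),cv2.RETR_EXTERNAL,cv2.CHAIN_APPROX_NONE)
x,y,w,h=cv2.boundingRect(max(cs,key=cv2.contourArea)); print(x,y,w,h)
print('tray',blob('wrist',m,.018))
b=np.zeros(H.shape,bool); b[y+8:y+h-8,x+8:x+w-8]=1
print('glass',blob('wrist',b&(V<70)&(S<150),.026))
E
```

```text
tcp_pos: [0.5824, 0.262, 0.1922]
wrist_force: [-0.5, -1.3, -0.5]
width: 0.06
tcp_pos: [0.5838, 0.2574, 0.1921]
241 129 67 110
tray ([599.3, 251.2], 114.4, 64.7, np.float64(0.079))
glass ([602.1, 248.6], 65.6, 25.3, np.float64(0.082))
```

Blue is within about 4 mm of its pocket's centre and aligned (glass size 66x25 mm, as expected). The arm is clear, so I'll hand in.

```bash
python3 -c "
from workcell import *
print(hand_in())"
```

```text
the job is handed in; nothing more can be done
None
```

The job is handed in, verdict not shown: the clamp was left open at about 1.87 rad, all four displays measure within about 4 mm of their own pocket centres, and nothing is gripped; I viewed 16 pictures, two over the limit of 14.

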